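# Count along the cup rack and push the yellow cup into its place

## Task

The yellow cup's place is the third gap of the mint-green cup rack, counted from the end where the sugar pot stands. Starting over the first gap at that end, run a fingertip along the rack's top rail and count, over the second gap and on to the third, and no farther; then push the yellow cup along the shelf into that third gap from the front, fully home against the back of the rack, and move away. Only push it: do not grip, lift, reach into or tip it, and leave the navy cup, sugar pot, tea strainer and lids where they stand.

Things in the scene. Friction and masses are not known exactly. Their poses are not given: they have to be found in the camera images.
- rack: mint-green cup rack, fixed, 340 mm long: 5 hoop dividers (8 thick, 68 high, 82 apart; tips at x = -58) make 4 gaps 74 mm wide, open in front and above, the shelf their floor. Top rail (bar 10 thick, top at 70) and lower bar close the back. Origin on the shelf under the rail's middle; x from open front to back, y left along the rail. Gap centres y = 123, 41, -41, -123; a cup fully home is centred at x = -35 (mm)
- rail_a: the bare span of the rack's top rail over the leftmost gap (rack y = +123 mm): a level round bar 10 mm thick and 54 mm long, its top 70 mm above the shelf; origin at the middle of the span, on the bar's centre line
- rail_b: the bare span of the rack's top rail over the second gap from the left (rack y = +41 mm): a level round bar 10 mm thick and 54 mm long, its top 70 mm above the shelf; origin at the middle of the span, on the bar's centre line
- rail_c: the bare span of the rack's top rail over the third gap from the left (rack y = -41 mm): a level round bar 10 mm thick and 54 mm long, its top 70 mm above the shelf; origin at the middle of the span, on the bar's centre line
- rail_d: the bare span of the rack's top rail over the rightmost gap (rack y = -123 mm): a level round bar 10 mm thick and 54 mm long, its top 70 mm above the shelf; origin at the middle of the span, on the bar's centre line
- yellow_cup: yellow plastic sippy-cup body without lid, open at the top: straight-sided, 60 mm across, 70 mm tall, wall 3 mm, about 60 g, standing on the shelf; origin at the centre of its underside, z up. This is the cup to push; it slides easily and stays upright when pushed below 45 mm height
- navy_cup: navy-blue plastic sippy-cup body without lid, open at the top: straight-sided, 60 mm across, 70 mm tall, wall 3 mm, about 60 g, standing on the shelf; origin at the centre of its underside, z up. Leave it alone
- sugar_pot: white ceramic sugar pot with a blue band and a hinged lid, 80 mm across, 95 mm tall with its knob; it stands beside one end of the rack (left or right, changing), and that end is where counting starts; origin at the centre of its underside. Leave it alone
- tea_strainer: steel tea strainer, basket 72 mm across and 29 mm tall, with a flat handle pointing away from the robot to 118 mm from the basket's centre, beside the other end of the rack; origin at the centre of the basket's underside. Leave it alone
- lid_1: a sippy-cup lid (navy) standing on edge in a small white slotted tray on the right, a disc 72 mm across and 18 mm thick with a 17 mm spout; origin at the underside of its rim. Leave it alone
- lid_2: a sippy-cup lid (yellow) standing on edge in a small white slotted tray on the right, a disc 72 mm across and 18 mm thick with a 17 mm spout; origin at the underside of its rim. Leave it alone
- lid_3: a sippy-cup lid (green) standing on edge in a small white slotted tray on the right, a disc 72 mm across and 18 mm thick with a 17 mm spout; origin at the underside of its rim. Leave it alone
Not all that is in view belongs to the job. Leave any red or turquoise look-alike of the yellow_cup alone.

How it is judged (in metres and radians):
On the way, in this order (a step that is already met when the one before it is completed fails the run):
1. a fingertip touches the top rail over the first gap from the sugar pot's end (((y of sugar_pot in the frame of rack above 0 m and contact force between the fingers and rail_a above 0.2 N) or (y of sugar_pot in the frame of rack below 0 m and contact force between the fingers and rail_d above 0.2 N))), for 0.05 s.
2. then over the second gap (((y of sugar_pot in the frame of rack above 0 m and contact force between the fingers and rail_b above 0.2 N) or (y of sugar_pot in the frame of rack below 0 m and contact force between the fingers and rail_c above 0.2 N))), for 0.05 s.
3. then over the third gap (((y of sugar_pot in the frame of rack above 0 m and contact force between the fingers and rail_c above 0.2 N) or (y of sugar_pot in the frame of rack below 0 m and contact force between the fingers and rail_b above 0.2 N))), for 0.05 s.
4. then the yellow cup is pushed home in the third gap (x of yellow_cup in the frame of rack between -0.043 and -0.025 m and ((y of sugar_pot in the frame of rack above 0 m and y of yellow_cup in the frame of rack between -0.052 and -0.03 m) or (y of sugar_pot in the frame of rack below 0 m and y of yellow_cup in the frame of rack between 0.03 and 0.052 m)) and height (world z) of yellow_cup below 0.005 m and angle between yellow_cup's own z axis and vertical below 0.1 rad), for 0.2 s.
At the end, for the whole second after the job is handed in: The yellow cup stands upright (within 0.1 rad) and at rest on the shelf in the third gap from the sugar pot's end, its centre within 11 mm of the gap's middle and no more than 8 mm short of touching the back rail; navy cup, sugar pot, tea strainer and lids within 20 mm of where they started (all of step 4 and linear speed of yellow_cup below 0.01 m/s and distance of each of navy_cup, sugar_pot, tea_strainer, lid_1, lid_2, lid_3 from where it was at the start of the episode below 0.02 m).
It fails at once if the yellow cup is lifted (underside centre more than 12 mm above the shelf) (height (world z) of yellow_cup above 0.012 m).
It fails at once if the yellow cup is tipped by more than 0.35 rad (angle between yellow_cup's own z axis and vertical above 0.35 rad).
It fails at once if the fingers are put around or into the yellow cup instead of pushing it from outside (horizontal distance between the grasp point and yellow_cup below 0.016 m and height (world z) of the grasp point below 0.075 m).
It fails at once if the fingertip runs on to the rail over the fourth gap ((y of sugar_pot in the frame of rack above 0 m and contact force between the fingers and rail_d above 0.2 N) or (y of sugar_pot in the frame of rack below 0 m and contact force between the fingers and rail_a above 0.2 N)).
It fails at once if the navy cup, sugar pot, tea strainer or a lid is moved by more than 20 mm (distance of any of navy_cup, sugar_pot, tea_strainer, lid_1, lid_2, lid_3 from where it was at the start of the episode above 0.02 m).
It also fails if it takes over 67 s, if anything falls off the work surface, if the arm or the gripper's body presses on something with over 40 N, if the wrist force passes 120 N, or if a joint passes its speed limit or range.

## Robot

A 6-joint arm with a two-finger parallel gripper is mounted at the origin on the work surface. World frame = base frame: x ahead of the robot, y to its left, z up, the work surface at z = 0. Lengths are in mm, angles in rad, forces in N, time in s.
With the tool pointing down it reaches from about 300 to 850 mm from the base axis. Payload 5.4 kg.
Tool frame: the origin (TCP) lies at the very end of the fingers, on their centre line; the grasp point (between the pads) lies robot.tcp_to_grasp behind it (robot.tcp_to_grasp is the distance from the TCP to the grasp point, in mm); z points along the fingers, y is the line along which they close (so a half turn about z gives the same grasp; the last joint's range is limited). The gripper opens to 85 mm and grips with 20 to 120 N. Pads are 22 mm wide; open, the fingers measure 114 mm over their backs; the gripper's body (76 mm by 85 mm) begins 54 mm behind the grasp point. The pads swing forward as they close: fully open they stand 13 mm farther back than shut.
Start: joints at [-1.53, 0.158, 1.597, -0, 1.386, -0.21], TCP at [142.68, -557, 231.299] pointing down, gripper open.
Joint ranges: [-2.91, 2.91], [-0.94, 2.29], [0.18, 2.7], [-1.29, 4.43], [0.17, 2.64], [-3, 3]. Speed limits (rad/s): [2.57, 2.57, 3.14, 3.14, 3.14, 3.14].

## Interface

Orientations are given as a unit quaternion [w, x, y, z].
In Python, from plant import robot gives the robot as it stands.
- The arm moves only by the tool drive_tool, never from a script. Its arguments are lists of equal length, an entry for each row: "dr": the turn, a rotation vector about the tool's x, y, z in rad, a list of three; "dp": the shift along the tool's x, y, z in m, a list of three; "jaw": the opening, from -1 (shut) to 1 (fully open). A call has 1 to 12 rows; each row is the pose to reach, as a shift and turn from the pose commanded when the call began, along the tool's axes at that moment; what a row does not reach only later rows make up. A row lasts 1/10 s, in which the tool goes at most 50 mm and 8.59 degrees, less where a joint would pass 70% of its speed; a pose out of reach is approached as far as the arm can. A call with a gripper value outside its range is refused whole. The fingers move at their own pace and stop on an object; "force" is the grip in N (left out, the last holds). Time passes only in rows, so rows that repeat a pose let the fingers close. It gives the time, the measured TCP pose, the force, the opening and the grip force at its end, in the units of the state.
- robot.get_state(): the state, without advancing time (a new reading comes with each control period).
- robot.grab_frame(name): name is "side" or "top"; returns a dict with "frame" (400x640x3 uint8, blue, green, red), "fx", "fy", "cx", "cy" (pixels), "pose" (4x4, takes a point from camera to world coordinates). Camera axes: x right, y up, looking along -z (the intrinsics and any distortion apply to the point x, -y, -z); pixel columns grow to the right and rows downward; lengths in mm; the calibration is good to about 2 mm. A picture is of the moment at which its call begins. There is no depth.
- robot.finish_job(): hands the job in; it is judged then, once.
Trained networks look in the newest picture that a camera, given by its name, has taken for a name from the list of things; names that differ only in an ending like _2 or _b are one class to them, and where a whole thing is asked for, a point or a joint stands for the part that bears it (a point fixed in the world has none). Each returns a list of dicts, best first, with "p" (0 to 1); they miss things now and then, are a little off and sometimes report something else, mostly with a low value. They report only what shows in the picture. A call takes as long as a camera call. They do not tell look-alikes from the thing itself.
- robot.search_frame(camera, query): "centre" ([x, y, z] in mm, in the coordinates of the camera as it stood for that picture, good to about 4 mm: the middle of the surface that is visible of it).
- robot.tip_of(camera, query): "centre" ([x, y, z] in mm, in the coordinates of the camera as it stood for that picture, good to about 4 mm: a listed point, or the origin of a listed thing).
The state is a dict: "time": time; "qpos": joint angles; "qd": joint speeds; "joint_efforts": joint torques, N m; "position": TCP position; "tcp_rot": TCP orientation; "contact_force": force on the tool from outside, world axes, zero at the start; "ft_torque": the same for the moment, N m; "finger_gap": finger opening in mm; "grip_force": force on a finger pad.
Only numpy, scipy, OpenCV 4.12 (cv2) and the standard library are available. Lean on these libraries where they do the work, as an engineer would, in place of code of your own. Each camera call takes 0.05 s, during which the arm holds its last target. There are 200 camera calls.

## Working session

There is one attempt and no reset: what is moved stays moved. The work goes in short steps, Python scripts to look and compute and a tool call to move; the robot and the scene stay as the last step left them, time stands still between calls to the robot, and variables do not carry over. Pictures are saved under pics/ and viewed, at most 10 in all, crops included, and the job is handed in when it is done.

Besides the shell and the picture viewer there is one more tool, called after "Emit:" by a JSON object that holds its "op" and its "data". drive_tool: Moves the arm, as the interface text tells. Its arguments: {"type":"object","properties":{"dr":{"type":"array","items":{"type":"array","items":{"type":"number"}}},"dp":{"type":"array","items":{"type":"array","items":{"type":"number"}}},"jaw":{"type":"array","items":{"type":"number"}},"force":{"type":"number"}},"required":["dr","dp","jaw"]}

```bash
mkdir -p pics
cat > h.py <<'E'
import numpy as np, cv2
from plant import robot
def w(cam_pose,c):
    return (np.array(cam_pose)@np.r_[c,1])[:3]
def proj(f,p):
    c=np.linalg.inv(f["pose"])@np.r_[p,1]; return f["cx"]+f["fx"]*c[0]/-c[2], f["cy"]+f["fy"]*-c[1]/-c[2]
def ray(f,u,v,z):
    P=np.array(f["pose"]); d=P[:3,:3]@np.array([(u-f["cx"])/f["fx"],-(v-f["cy"])/f["fy"],-1]); o=P[:3,3]
    return o+d*(z-o[2])/d[2]
E
python3 - <<'E'
from h import *
print(robot.get_state(), robot.tcp_to_grasp)
for n in("top","side"):
    f=robot.grab_frame(n); cv2.imwrite(f"pics/{n}0.png",f["frame"]); print(n,{k:f[k] for k in f if k!="frame"})
    for q in["rack","rail_a","yellow_cup","navy_cup","sugar_pot","tea_strainer","lid_1"]:
        for fn in("tip_of","search_frame"):
            for r in getattr(robot,fn)(n,q)[:5]:
                p=w(f["pose"],r["centre"]); print(n,q,fn,round(r["p"],2),p.round(),np.round(proj(f,p)))
E
```

```text
{'time': 0.0, 'qpos': array([-1.53013073e+00,  1.59075142e-01,  1.59822848e+00, -3.77255325e-05,
        1.38622006e+00, -2.10078604e-01]), 'qd': array([ 0.00016678, -0.00101342, -0.00158282, -0.00019225, -0.00034266,
       -0.00075712]), 'joint_efforts': array([ 1.54974819e-03, -3.96003842e+01, -3.31425118e+01,  1.01539274e-05,
        8.45936331e-03, -3.09273087e-07]), 'position': array([ 142.62681073, -556.40294768,  230.30413444]), 'tcp_rot': array([-9.63620297e-04,  9.92150309e-01,  1.25047316e-01,  6.32149689e-05]), 'contact_force': array([-0.34400436, -0.03248145, -0.05570023]), 'ft_torque': array([ 0.03704049,  0.03998692, -0.03397732]), 'grip_force': 0.0, 'finger_gap': 85.30380944791257} 18.700000000000003
top {'fx': 451.659287386064, 'fy': 451.659287386064, 'cx': 316.32556547739256, 'cy': 200.11787301920634, 'pose': array([[-1.15600300e-02,  9.98974734e-01, -4.37703782e-02,
         4.21295851e+02],
       [-9.99910319e-01, -1.18446846e-02, -6.24959856e-03,
        -1.16255115e+02],
       [-6.76163738e-03,  4.36942073e-02,  9.99022070e-01,
         1.34193745e+03],
      
[... 3141 characters left out ...]
ar_pot tip_of 0.97 [ 642. -234.    7.] [290. 171.]
side sugar_pot search_frame 0.74 [ 630. -212.   67.] [290. 159.]
side tea_strainer tip_of 0.89 [575. 263.   3.] [203. 320.]
side tea_strainer tip_of 0.29 [ 637. -111.   66.] [269. 180.]
side tea_strainer search_frame 0.98 [586. 261.  29.] [197. 309.]
side tea_strainer search_frame 0.7 [620. 130.  72.] [218. 244.]
side lid_1 tip_of 0.75 [ 539. -507.    6.] [363. 131.]
side lid_1 tip_of 0.71 [ 548. -407.    5.] [347. 148.]
side lid_1 tip_of 0.58 [575. 265.   3.] [203. 321.]
side lid_1 tip_of 0.2 [631.  10.   4.] [246. 230.]
side lid_1 search_frame 0.59 [ 544. -398.   59.] [349. 134.]
side lid_1 search_frame 0.51 [ 528. -452.   65.] [361. 124.]
```

View pics/top0.png

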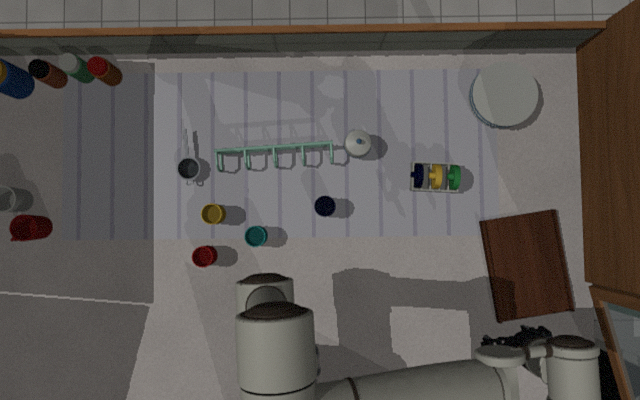

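View pics/side0.png

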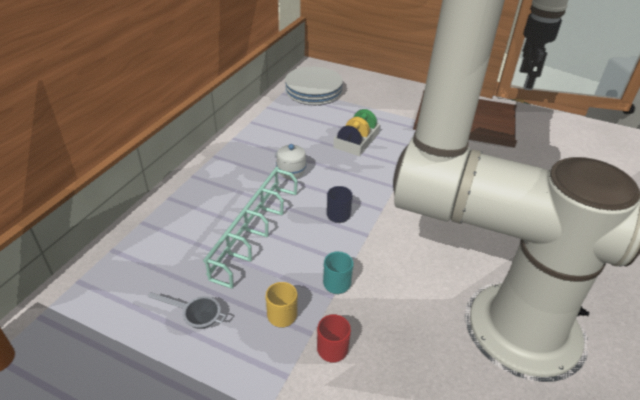

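Run:
```python
import cv2,numpy as np
a=cv2.imread("pics/top0.png")[125:270,180:380]
b=cv2.imread("pics/side0.png")[150:350,180:380]
cv2.imwrite("pics/crop.png",np.hstack([cv2.resize(a,(400,290)),cv2.resize(b,(290,290))]))
```

```text
(no output)
```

View pics/crop.png

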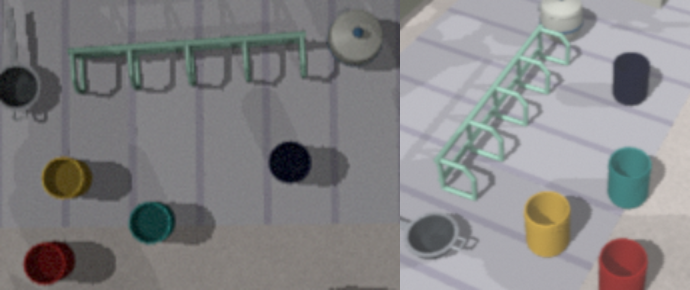

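Right of the rack at top (357,144) is the sugar pot, so the count starts at the right: rail_d, then c, then b. The third gap is rack y=+41. These could be taken for the target cup in the top view: yellow (213,215), turquoise (257,237), red (205,257), plus the yellow lid (437,177). The crop confirms the yellow one at (213,215). Next I'll refine the poses.

```bash
cat >> h.py <<'E'
from scipy.optimize import minimize
def P(f,pts):
    c=(np.c_[pts,np.ones(len(pts))]@np.linalg.inv(f["pose"]).T)
    return np.c_[f["cx"]+f["fx"]*c[:,0]/-c[:,2], f["cy"]+f["fy"]*c[:,1]/c[:,2]]
A=np.linspace(0,2*np.pi,40)
def cupfit(fs,x0,lo=(18,110,60),hi=(32,255,255)):
    ms=[]
    for f in fs:
        m=cv2.inRange(cv2.cvtColor(f["frame"],cv2.COLOR_BGR2HSV),lo,hi)
        u,v=proj(f,np.r_[x0,35]); k=np.zeros_like(m); cv2.circle(k,(int(u),int(v)),32,255,-1); ms.append(cv2.morphologyEx(m&k,cv2.MORPH_CLOSE,np.ones((5,5))))
    def cost(x):
        s=0
        for f,m in zip(fs,ms):
            pts=np.vstack([np.c_[x[0]+30*np.cos(A),x[1]+30*np.sin(A),np.full(40,z)] for z in(0,70)])
            h=cv2.convexHull(P(f,pts).astype(np.float32)); k=np.zeros_like(m)
            cv2.fillConvexPoly(k,np.round(h*16).astype(np.int32),255,shift=4); s+=1-np.sum((k&m)>0)/np.sum((k|m)>0)
        return s
    r=minimize(cost,x0,method="Nelder-Mead",options=dict(initial_simplex=np.array([x0,[x0[0]+12,x0[1]],[x0[0],x0[1]+12]],float)))
    return r.x,r.fun
def rackfit(fs,x0):
    t=np.linspace(0,1,60)[:,None]
    segs=[((0,-168,65),(0,168,65))]+[((0,y,64),(-45,y,64)) for y in(-164,-82,0,82,164)]+[((0,y,0),(0,y,65)) for y in (-164,164)]
    M=np.vstack([np.array(a)*(1-t)+np.array(b)*t for a,b in segs])
    D=[]
    for f in fs:
        m=cv2.inRange(cv2.cvtColor(f["frame"],cv2.COLOR_BGR2HSV),(65,55,70),(90,160,255))
        D.append(cv2.GaussianBlur(np.minimum(cv2.distanceTransform(255-m,cv2.DIST_L2,5),12),(0,0),1.2))
    def cost(x):
        c,s=np.cos(x[2]/1000),np.sin(x[2]/1000); W=M@np.array([[c,s,0],[-s,c,0],[0,0,1]])+[x[0],x[1],0]
        return sum(cv2.remap(d,P(f,W).astype(np.float32)[None],None,cv2.INTER_LINEAR).mean() for f,d in zip(fs,D))
    r=minimize(cost,x0,method="Nelder-Mead",options=dict(initial_simplex=np.array([x0,np.add(x0,(8,0,0)),np.add(x0,(0,8,0)),np.add(x0,(0,0,20))],float)))
    return r.x,r.fun
E
python3 - <<'E'
from h import *
fs=[robot.grab_frame(n) for n in("top","side")]
for s in (fs[:1],fs[1:],fs):
    print("cup",cupfit(s,[441,190]),"rack",rackfit(s,[632,12,45]))
E
```

```text
cup (array([443.30712891, 193.94848633]), np.float64(0.21836734693877546)) rack (array([631.29963723,  11.44021599,  38.30937369]), np.float64(0.8366305232048035))
cup (array([444.91131592, 182.17819214]), np.float64(0.14806547619047616)) rack (array([644.46424598,  10.91042334, 112.15809809]), np.float64(4.532581806182861))
cup (array([442.4893247 , 187.29800508]), np.float64(0.3721278253621175)) rack (array([638.99352887,  11.99439992,  82.55106557]), np.float64(5.926539897918701))
```

Run:
```python
from h import *
out=[]
for n,(r0,c0,hh,ww) in (("top",(130,180,145,200)),("side",(150,180,200,200))):
    f=robot.grab_frame(n); im=cv2.resize(f["frame"],None,fx=4,fy=4,interpolation=cv2.INTER_CUBIC)
    hsv=cv2.cvtColor(f["frame"],cv2.COLOR_BGR2HSV)
    u,v=map(int,proj(f,[632-5,12+123,65])); print(n,hsv[v-3:v+4,u].tolist())
    c,s=np.cos(.042),np.sin(.042)
    for a,b in [((0,-170,65),(0,170,65))]+[((0,y,64),(-55,y,64)) for y in(-164,-82,0,82,164)]:
        q=[np.array([632+c*p[0]-s*p[1],12+s*p[0]+c*p[1],p[2]]) for p in(a,b)]
        p=np.round(P(f,q)*4+2).astype(int); cv2.line(im,tuple(map(int,p[0])),tuple(map(int,p[1])),(0,0,255),1)
    for z in(0,70):
        p=np.round(P(f,np.c_[443+30*np.cos(A),188+30*np.sin(A),np.full(40,z)])*4+2).astype(int); cv2.polylines(im,[p],True,(255,0,255),1)
    im=im[r0*4:(r0+hh)*4,c0*4:(c0+ww)*4]; cv2.imwrite(f"pics/ov_{n}.png",cv2.resize(im,None,fx=.75,fy=.75,interpolation=cv2.INTER_AREA) if n=="side" else im)
```

```text
top [[130, 6, 123], [114, 11, 121], [84, 11, 112], [77, 53, 111], [74, 53, 120], [78, 58, 101], [80, 64, 80]]
side [[111, 9, 190], [93, 13, 181], [83, 23, 178], [79, 38, 179], [78, 48, 176], [77, 54, 171], [76, 54, 166]]
```

View pics/ov_top.png

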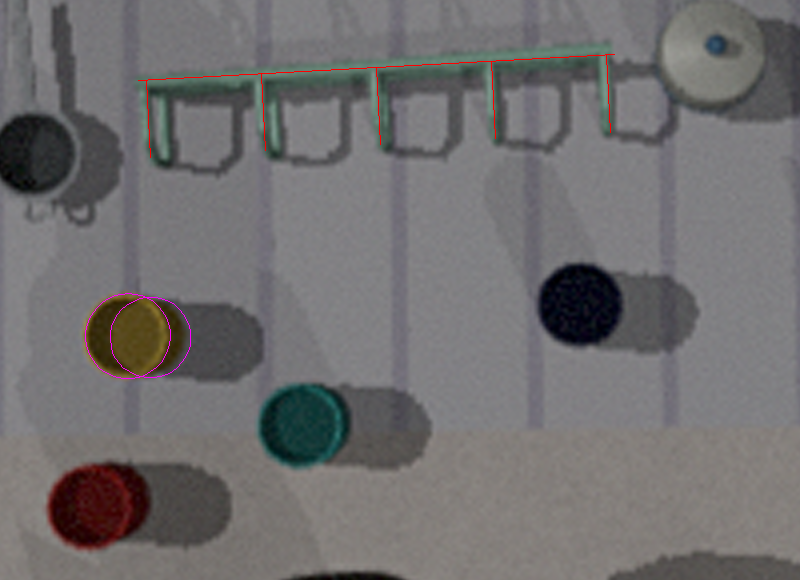

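View pics/ov_side.png

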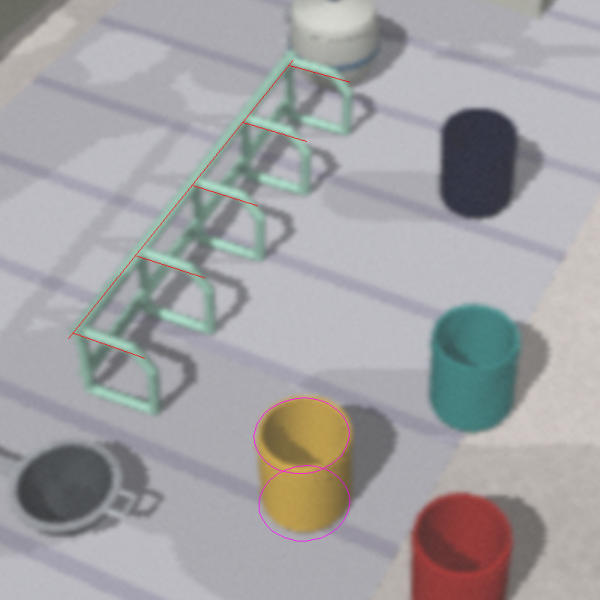

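Top overlay: the rail runs from (140,80) to (613,54), the yellow rim is at (127,335) and the model fits to about 2 mm. Side overlay: the rail and cup fit as well. I'll use rack (632, 11, yaw 0.04) and cup (443,187). First move is to above rail_d.

```bash
cat >> h.py <<'E'
from scipy.spatial.transform import Rotation as R
def go(tgt,yaw,pos=None,rot=None):
    s=robot.get_state(); p=s["position"] if pos is None else np.array(pos); q=s["tcp_rot"]
    T=R.from_quat([*q[1:],q[0]]) if rot is None else R.from_matrix([[np.cos(rot),np.sin(rot),0],[np.sin(rot),-np.cos(rot),0],[0,0,-1]])
    G=R.from_matrix([[np.cos(yaw),np.sin(yaw),0],[np.sin(yaw),-np.cos(yaw),0],[0,0,-1]])
    print("dp",np.round(T.inv().apply(np.array(tgt)-p)/1000,4),"dr",(T.inv()*G).as_rotvec().round(4))
E
python3 -c "
from h import *
go([637,-112,150],.04,[142.7,-557,231.3],.2507)"
```

```text
dp [ 0.5892 -0.3085  0.0813] dr [0.     0.     0.2107]
```

Emit:
{"op": "drive_tool", "data": {"dp": [[0.3,-0.155,0],[0.3,-0.155,0],[0.3,-0.155,0],[0.3,-0.155,0],[0.3,-0.155,0],[0.3,-0.155,0],[0.3,-0.155,0],[0.589,-0.308,0],[0.589,-0.308,0],[0.589,-0.308,0],[0.589,-0.308,0],[0.589,-0.308,0]], "dr": [[0,0,0.1],[0,0,0.1],[0,0,0.1],[0,0,0.1],[0,0,0.1],[0,0,0.1],[0,0,0.1],[0,0,0.21],[0,0,0.21],[0,0,0.21],[0,0,0.21],[0,0,0.21]], "jaw": [-1,-1,-1,-1,-1,-1,-1,-1,-1,-1,-1,-1]}}

```text
time: 2.9
position: [581.2, -162.6, 231.5]
tcp_rot: [0.0, 1.0, 0.02, 0.0]
contact_force: [0.6, -1.1, 0.3]
finger_gap: 0.2
grip_force: 0.0
```

```bash
python3 -c "
from h import *
go([637,-112,110],.04)"
```

```text
dp [ 0.0578 -0.0483  0.1215] dr [ 0.0004 -0.0004  0.001 ]
```

Emit:
{"op": "drive_tool", "data": {"dp": [[0.058,-0.048,0],[0.058,-0.048,0],[0.058,-0.048,0.04],[0.058,-0.048,0.08],[0.058,-0.048,0.12],[0.058,-0.048,0.135],[0.058,-0.048,0.145],[0.058,-0.048,0.145],[0.058,-0.048,0.145],[0.058,-0.048,0.145]], "dr": [[0,0,0],[0,0,0],[0,0,0],[0,0,0],[0,0,0],[0,0,0],[0,0,0],[0,0,0],[0,0,0],[0,0,0]], "jaw": [-1,-1,-1,-1,-1,-1,-1,-1,-1,-1]}}

```text
time: 3.9
position: [637.4, -114.6, 88.8]
tcp_rot: [0.001, 1.0, 0.02, 0.002]
contact_force: [0.1, -1.0, 0.3]
finger_gap: 0.1
grip_force: 0.0
```

```bash
python3 -c "
from h import *
s=robot.get_state();print(s['position'],s['contact_force'])
out=[]
for n in('top','side'):
    f=robot.grab_frame(n);u,v=map(int,proj(f,[637,-112,75])); out.append(cv2.resize(f['frame'][v-50:v+50,u-60:u+60],None,fx=3,fy=3,interpolation=cv2.INTER_CUBIC))
cv2.imwrite('pics/touch.png',np.hstack(out))"
```

```text
[ 637.40962704 -114.59305787   88.83937722] [ 0.05107863 -0.97370395  0.27487382]
```

View pics/touch.png

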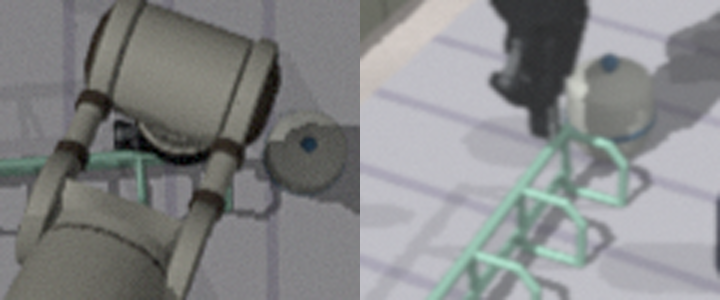

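The side view shows the shut fingertip at about (545,135), just above the rail in the first bay next to the sugar pot. I'll lower it gently until it touches.

Emit:
{"op": "drive_tool", "data": {"dp": [[0,0,0.006],[0,0,0.012],[0,0,0.014],[0,0,0.015],[0,0,0.016],[0,0,0.016]], "dr": [[0,0,0],[0,0,0],[0,0,0],[0,0,0],[0,0,0],[0,0,0]], "jaw": [-1,-1,-1,-1,-1,-1]}}

```text
time: 4.6
position: [635.9, -113.9, 70.3]
tcp_rot: [-0.0, 1.0, 0.02, -0.0]
contact_force: [0.8, -0.6, -0.5]
finger_gap: 0.1
grip_force: 0.0
```

Emit:
{"op": "drive_tool", "data": {"dp": [[0,0,0.001],[0,0,0.002],[0,0,0.002],[0,0,0.002]], "dr": [[0,0,0],[0,0,0],[0,0,0],[0,0,0]], "jaw": [-1,-1,-1,-1]}}

```text
time: 5.0
position: [636.2, -114.0, 69.9]
tcp_rot: [0.0, 1.0, 0.021, 0.0]
contact_force: [-4.1, -0.2, 7.4]
finger_gap: -0.1
grip_force: 3.8
```

Emit:
{"op": "drive_tool", "data": {"dp": [[0,-0.008,0],[0,-0.016,0],[0,-0.024,0],[0,-0.032,0],[0,-0.04,0],[0,-0.048,0],[0,-0.056,0],[0,-0.064,0],[0,-0.072,0],[0,-0.08,0],[0,-0.083,0],[0,-0.083,0]], "dr": [[0,0,0],[0,0,0],[0,0,0],[0,0,0],[0,0,0],[0,0,0],[0,0,0],[0,0,0],[0,0,0],[0,0,0],[0,0,0],[0,0,0]], "jaw": [-1,-1,-1,-1,-1,-1,-1,-1,-1,-1,-1,-1]}}

```text
time: 6.2
position: [633.8, -31.0, 69.9]
tcp_rot: [0.001, 1.0, 0.021, 0.002]
contact_force: [0.6, -2.0, 6.9]
finger_gap: 0.4
grip_force: 3.2
```

Emit:
{"op": "drive_tool", "data": {"dp": [[0,-0.008,0],[0,-0.016,0],[0,-0.024,0],[0,-0.032,0],[0,-0.04,0],[0,-0.048,0],[0,-0.056,0],[0,-0.064,0],[0,-0.072,0],[0,-0.079,0],[0,-0.081,0],[0,-0.081,0]], "dr": [[0,0,0],[0,0,0],[0,0,0],[0,0,0],[0,0,0],[0,0,0],[0,0,0],[0,0,0],[0,0,0],[0,0,0],[0,0,0],[0,0,0]], "jaw": [-1,-1,-1,-1,-1,-1,-1,-1,-1,-1,-1,-1]}}

```text
time: 7.4
position: [630.4, 49.9, 69.9]
tcp_rot: [0.001, 1.0, 0.021, 0.002]
contact_force: [-0.4, -3.2, 7.3]
finger_gap: 0.2
grip_force: 3.3
```

Emit:
{"op": "drive_tool", "data": {"dp": [[0,0,-0.04],[0,0,-0.08],[0,0,-0.09],[0,0,-0.09]], "dr": [[0,0,0],[0,0,0],[0,0,0],[0,0,0]], "jaw": [-1,-1,-1,-1]}}

```text
time: 7.8
position: [630.5, 50.4, 160.6]
tcp_rot: [0.0, 1.0, 0.021, 0.002]
contact_force: [0.3, 0.2, -0.3]
finger_gap: -0.4
grip_force: 0.0
```

```bash
python3 -c "
from h import *
print(robot.get_state()['qpos'])
go([414,251,150],-1.149)"
```

```text
[-1.11250551e-01  3.58829527e-01  1.49981321e+00  4.84631280e-04
  1.27844347e+00  1.41827161e+00]
dp [-0.2081 -0.2094  0.0096] dr [-0.0025 -0.0041  1.1901]
```

Emit:
{"op": "drive_tool", "data": {"dp": [[-0.208,-0.209,0],[-0.208,-0.209,0],[-0.208,-0.209,0],[-0.208,-0.209,0],[-0.208,-0.209,0],[-0.208,-0.209,0],[-0.208,-0.209,0],[-0.208,-0.209,0],[-0.208,-0.209,0],[-0.208,-0.209,0],[-0.208,-0.209,0],[-0.208,-0.209,0]], "dr": [[0,0,-1.95],[0,0,-1.95],[0,0,-1.95],[0,0,-1.95],[0,0,-1.95],[0,0,-1.95],[0,0,-1.95],[0,0,-1.95],[0,0,-1.95],[0,0,-1.95],[0,0,-1.95],[0,0,-1.95]], "jaw": [-0.1,-0.1,-0.1,-0.1,-0.1,-0.1,-0.1,-0.1,-0.1,-0.1,-0.1,-0.1]}}

```text
time: 9.0
position: [411.0, 250.0, 155.8]
tcp_rot: [-0.001, 0.603, 0.798, -0.002]
contact_force: [-0.6, 0.4, 0.9]
finger_gap: 38.5
grip_force: 0.0
```

```bash
python3 -c "
from h import *
go([414,251,100],1.9926)"
```

```text
dp [0.0001 0.0034 0.0558] dr [-0.0044 -0.0005 -0.1455]
```

Emit:
{"op": "drive_tool", "data": {"dp": [[0,0,0],[0,0,0.03],[0,0,0.07],[0,0,0.11],[0,0,0.135],[0,0,0.14],[0,0,0.14],[0,0,0.14]], "dr": [[0,0,-0.13],[0,0,-0.13],[0,0,-0.13],[0,0,-0.13],[0,0,-0.13],[0,0,-0.13],[0,0,-0.13],[0,0,-0.13]], "jaw": [-0.1,-0.1,-0.1,-0.1,-0.1,-0.1,-0.1,-0.1]}}

```text
time: 9.8
position: [413.4, 250.6, 19.1]
tcp_rot: [0.0, 0.553, 0.834, 0.001]
contact_force: [0.4, -0.6, -0.3]
finger_gap: 37.9
grip_force: 0.0
```

```bash
python3 -c "
from h import *
d=np.array([62,-138,0])/np.hypot(62,138)
go(np.array([505,49,17])-36*d,1.9926)
fs=[robot.grab_frame(n) for n in('top','side')]
print(cupfit(fs,[443,187]))
f=fs[1];u,v=map(int,proj(f,[440,200,30])); cv2.imwrite('pics/pre.png',cv2.resize(f['frame'][v-60:v+60,u-80:u+80],None,fx=4,fy=4,interpolation=cv2.INTER_CUBIC))"
```

```text
dp [-0.1854  0.005   0.0022] dr [ 0.0014  0.0001 -0.0217]
(array([445.90148926, 191.2789917 ]), np.float64(1.164966429561641))
```

View pics/pre.png

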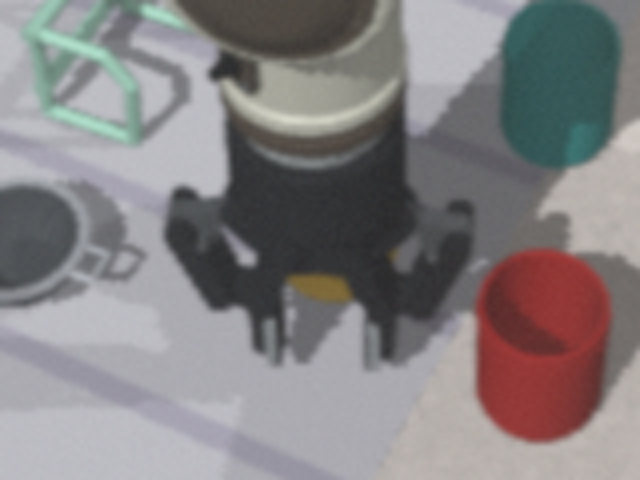

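The fingers at (268,340) and (375,340) straddle the line of the yellow cup at (325,288), with the cup centred ahead of them. Red (540,350) and turquoise (560,90) are clear. Pushing now, first stage.

Emit:
{"op": "drive_tool", "data": {"dp": [[-0.01,0,0],[-0.02,0,0],[-0.028,0,0],[-0.034,0.001,0],[-0.04,0.001,0],[-0.047,0.001,0],[-0.055,0.002,0],[-0.063,0.002,0],[-0.071,0.002,0],[-0.079,0.002,0],[-0.084,0.003,0],[-0.085,0.003,0]], "dr": [[0,0,0],[0,0,0],[0,0,0],[0,0,0],[0,0,0],[0,0,0],[0,0,0],[0,0,0],[0,0,0],[0,0,0],[0,0,0],[0,0,0]], "jaw": [-0.1,-0.1,-0.1,-0.1,-0.1,-0.1,-0.1,-0.1,-0.1,-0.1,-0.1,-0.1]}}

```text
time: 11.1
position: [449.1, 172.6, 18.4]
tcp_rot: [0.0, 0.553, 0.833, 0.0]
contact_force: [1.2, -0.1, 0.7]
finger_gap: 38.9
grip_force: 0.1
```

```bash
python3 -c "
from h import *
s=robot.get_state();print(s['position'],s['contact_force'])
d=np.array([62,-138,0])/np.hypot(62,138)
go(np.array([505,49,17])-36*d,1.9926)
for n in('top','side'):
    f=robot.grab_frame(n)
    for r in robot.tip_of(n,'yellow_cup'): print(n,r['p'],w(f['pose'],r['centre']).round())
"
```

```text
[449.11546985 172.63456138  18.39596336] [ 1.18617037 -0.10029656  0.73421848]
dp [-0.0996  0.0026  0.0014] dr [ 0.0003  0.0001 -0.0226]
top 0.95 [375.  64.  -0.]
top 0.58 [462. 144.   2.]
side 0.96 [381.  65.  -1.]
side 0.9 [324. 213.  -2.]
```

Emit:
{"op": "drive_tool", "data": {"dp": [[-0.006,0,0],[-0.014,0,0],[-0.023,0.001,0],[-0.032,0.001,0],[-0.041,0.001,0],[-0.05,0.001,0],[-0.06,0.002,0],[-0.07,0.002,0],[-0.08,0.002,0],[-0.09,0.002,0],[-0.096,0.002,0],[-0.1,0.002,0]], "dr": [[0,0,0],[0,0,0],[0,0,0],[0,0,0],[0,0,0],[0,0,0],[0,0,0],[0,0,0],[0,0,0],[0,0,0],[0,0,0],[0,0,0]], "jaw": [-0.1,-0.1,-0.1,-0.1,-0.1,-0.1,-0.1,-0.1,-0.1,-0.1,-0.1,-0.1]}}

```text
time: 12.5
position: [489.7, 81.2, 18.3]
tcp_rot: [-0.0, 0.553, 0.833, 0.0]
contact_force: [0.5, 1.2, 0.8]
finger_gap: 38.4
grip_force: 0.1
```

Emit:
{"op": "drive_tool", "data": {"dp": [[0,0,0],[0.02,0,0],[0.05,0,0],[0.06,0,-0.03],[0.06,0,-0.08],[0.06,0,-0.12],[0.06,0,-0.13],[0.15,0.1,-0.13],[0.15,0.1,-0.13],[0.15,0.1,-0.13],[0.15,0.1,-0.13]], "dr": [[0,0,0],[0,0,0],[0,0,0],[0,0,0],[0,0,0],[0,0,0],[0,0,0],[0,0,0],[0,0,0],[0,0,0],[0,0,0]], "jaw": [-0.1,-0.1,-0.1,-0.1,-0.1,-0.1,-0.1,-0.1,-0.1,-0.1,-0.1]}}

```text
time: 13.6
position: [523.4, 262.3, 147.2]
tcp_rot: [-0.0, 0.551, 0.835, 0.0]
contact_force: [-0.8, -0.6, 0.2]
finger_gap: 38.6
grip_force: 0.0
```

```bash
python3 -c "
from h import *
fs=[]
for n in('top','side'):
    f=robot.grab_frame(n); fs.append(f)
    for r in robot.tip_of(n,'yellow_cup'): print(n,r['p'],w(f['pose'],r['centre']).round())
for s in(fs[:1],fs[1:],fs): print(cupfit(s,[505,49]))
f=fs[0];cv2.imwrite('pics/mid.png',cv2.resize(f['frame'][120:280,170:370],None,fx=4,fy=4,interpolation=cv2.INTER_CUBIC)[:600])
go([420,46,150],.04+np.pi); go([420,46,150],.04); print(robot.get_state()['qpos'])
"
```

```text
top 0.92 [504.  52.   0.]
top 0.85 [322. 216.   2.]
top 0.73 [ 542. -508.    7.]
top 0.62 [374.  65.  -0.]
top 0.43 [629. 139.  66.]
side 0.9 [379.  64.   1.]
side 0.83 [502.  48.  -0.]
side 0.64 [322. 212.   2.]
side 0.57 [ 540. -459.    6.]
(array([504.32177734,  50.21508789]), np.float64(0.14055299539170507))
(array([505.08106995,  39.86237335]), np.float64(0.16819852941176472))
(array([503.15043664,  50.16893494]), np.float64(0.329621095750128))
dp [-0.1557 -0.1768 -0.0022] dr [-1.6000e-03 -1.1000e-03 -1.2111e+00]
dp [-0.1557 -0.1768 -0.0022] dr [-1.2000e-03  1.8000e-03  1.9305e+00]
[ 2.52031243e-01  2.55352905e-01  1.65594486e+00 -3.24724976e-04
  1.23210470e+00 -1.47541930e-01]
```

View pics/mid.png

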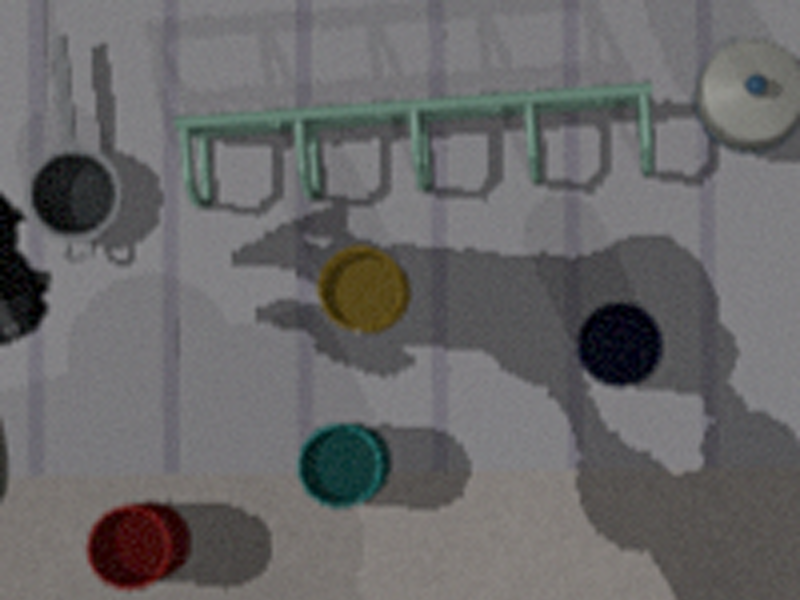

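The yellow cup stands at crop (364,290), world about (504,50), squarely in front of the third gap from the sugar pot. The other things are unmoved. Next I'll place the fingers behind it.

Emit:
{"op": "drive_tool", "data": {"dp": [[-0.163,-0.164,0],[-0.163,-0.164,0],[-0.163,-0.164,0],[-0.163,-0.164,0],[-0.163,-0.164,0],[-0.163,-0.164,0],[-0.163,-0.164,0],[-0.163,-0.164,0],[-0.163,-0.164,0],[-0.163,-0.164,0],[-0.163,-0.164,0],[-0.163,-0.164,0]], "dr": [[0,0,-1.21],[0,0,-1.21],[0,0,-1.21],[0,0,-1.21],[0,0,-1.21],[0,0,-1.21],[0,0,-1.21],[0,0,-1.21],[0,0,-1.21],[0,0,-1.21],[0,0,-1.21],[0,0,-1.21]], "jaw": [-0.1,-0.1,-0.1,-0.1,-0.1,-0.1,-0.1,-0.1,-0.1,-0.1,-0.1,-0.1]}}

```text
time: 15.0
position: [435.3, 44.7, 148.2]
tcp_rot: [-0.0, -0.019, 1.0, -0.0]
contact_force: [-1.2, 0.4, -0.0]
finger_gap: 38.5
grip_force: 0.0
```

```bash
python3 -c "
from h import *
go([435,44,18],.04+np.pi)"
```

```text
dp [ 0.0003 -0.0007  0.1302] dr [-0.     -0.     -0.0026]
```

Emit:
{"op": "drive_tool", "data": {"dp": [[0,-0.001,0.04],[0,-0.001,0.08],[0,-0.001,0.115],[0,-0.001,0.13],[0,-0.001,0.13],[0,-0.001,0.13]], "dr": [[0,0,0],[0,0,0],[0,0,0],[0,0,0],[0,0,0],[0,0,0]], "jaw": [-0.1,-0.1,-0.1,-0.1,-0.1,-0.1]}}

```text
time: 15.6
position: [435.9, 43.9, 18.8]
tcp_rot: [0.0, -0.019, 1.0, -0.0]
contact_force: [-0.1, -0.2, 0.6]
finger_gap: 38.6
grip_force: 0.0
```

```bash
python3 -c "
from h import *
s=robot.get_state();print(s['position'],s['contact_force'])
go([595.4-35,50.6-1.4,18],.04+np.pi)"
```

```text
[435.93639681  43.86020747  18.77740323] [-0.13360955 -0.22206363  0.60012314]
dp [-0.1246  0.0005  0.0008] dr [-0.0001  0.0004 -0.0014]
```

Emit:
{"op": "drive_tool", "data": {"dp": [[-0.012,0,0],[-0.022,0,0],[-0.029,0,0],[-0.036,0,0],[-0.043,0,0],[-0.051,0,0],[-0.059,0,0],[-0.067,0,0],[-0.075,0,0],[-0.083,0,0],[-0.09,0,0],[-0.095,0,0]], "dr": [[0,0,0],[0,0,0],[0,0,0],[0,0,0],[0,0,0],[0,0,0],[0,0,0],[0,0,0],[0,0,0],[0,0,0],[0,0,0],[0,0,0]], "jaw": [-0.1,-0.1,-0.1,-0.1,-0.1,-0.1,-0.1,-0.1,-0.1,-0.1,-0.1,-0.1]}}

```text
time: 16.8
position: [531.2, 47.6, 18.3]
tcp_rot: [0.0, -0.02, 1.0, -0.0]
contact_force: [-0.8, 0.2, 0.1]
finger_gap: 38.4
grip_force: 0.1
```

Emit:
{"op": "drive_tool", "data": {"dp": [[-0.004,0,0],[-0.008,0,0],[-0.012,0,0],[-0.016,0,0],[-0.02,0,0],[-0.023,0,0],[-0.025,0,0],[-0.025,0,0]], "dr": [[0,0,0],[0,0,0],[0,0,0],[0,0,0],[0,0,0],[0,0,0],[0,0,0],[0,0,0]], "jaw": [-0.1,-0.1,-0.1,-0.1,-0.1,-0.1,-0.1,-0.1]}}

```text
time: 17.6
position: [555.8, 48.6, 18.4]
tcp_rot: [0.0, -0.02, 1.0, -0.0]
contact_force: [0.3, -0.1, -0.1]
finger_gap: 38.3
grip_force: 0.0
```

```bash
python3 -c "
from h import *
for n in('top','side'):
    f=robot.grab_frame(n)
    for r in robot.tip_of(n,'yellow_cup'): print(n,r['p'],w(f['pose'],r['centre']).round())
"
```

```text
top 0.77 [374.  67.   3.]
top 0.24 [ 637. -108.   66.]
side 0.97 [323. 215.   3.]
side 0.78 [378.  63.  -1.]
side 0.56 [591.  46.  -1.]
```

Emit:
{"op": "drive_tool", "data": {"dp": [[-0.002,0,0],[-0.004,0,0],[-0.005,0,0],[-0.005,0,0]], "dr": [[0,0,0],[0,0,0],[0,0,0],[0,0,0]], "jaw": [-0.1,-0.1,-0.1,-0.1]}}

```text
time: 18.2
position: [560.7, 48.8, 18.4]
tcp_rot: [0.0, -0.02, 1.0, -0.0]
contact_force: [-0.9, -0.1, 0.3]
finger_gap: 38.6
grip_force: 0.0
```

Emit:
{"op": "drive_tool", "data": {"dp": [[-0.001,0,0],[-0.002,0,0],[-0.002,0,0],[-0.002,0,0]], "dr": [[0,0,0],[0,0,0],[0,0,0],[0,0,0]], "jaw": [-0.1,-0.1,-0.1,-0.1]}}

```text
time: 18.6
position: [561.7, 48.9, 17.9]
tcp_rot: [-0.001, -0.02, 1.0, 0.0]
contact_force: [-4.3, -0.6, 0.9]
finger_gap: 38.2
grip_force: 0.4
```

Contact at the back of the rack (about 4 N), where the cup should be home. I'll hold, back off and check.

Emit:
{"op": "drive_tool", "data": {"dp": [[0,0,0],[0,0,0],[0,0,0],[0.004,0,0],[0.02,0,0],[0.05,0,0],[0.09,0,0],[0.1,0,-0.04],[0.1,0,-0.09],[0.1,0,-0.14],[0.1,0,-0.15]], "dr": [[0,0,0],[0,0,0],[0,0,0],[0,0,0],[0,0,0],[0,0,0],[0,0,0],[0,0,0],[0,0,0],[0,0,0],[0,0,0]], "jaw": [-0.1,-0.1,-0.1,-0.1,-0.1,-0.1,-0.1,-0.1,-0.1,-0.1,-0.1]}}

```text
time: 19.7
position: [467.3, 44.5, 175.6]
tcp_rot: [0.007, -0.02, 1.0, -0.001]
contact_force: [0.9, -0.5, 1.1]
finger_gap: 38.4
grip_force: 0.0
```

Emit:
{"op": "drive_tool", "data": {"dp": [[0.05,0.05,0],[0.05,0.1,0],[0.05,0.15,0],[0.05,0.2,0],[0.05,0.25,0],[0.05,0.25,0],[0.05,0.25,0]], "dr": [[0,0,0],[0,0,0],[0,0,0],[0,0,0],[0,0,0],[0,0,0],[0,0,0]], "jaw": [-0.1,-0.1,-0.1,-0.1,-0.1,-0.1,-0.1]}}

```text
time: 20.4
position: [402.6, 295.2, 168.2]
tcp_rot: [0.001, -0.022, 1.0, 0.001]
contact_force: [-0.0, -0.8, -0.7]
finger_gap: 38.3
grip_force: 0.0
```

```bash
python3 -c "
from h import *
out=[];fs=[]
for n in('top','side'):
    f=robot.grab_frame(n);fs.append(f)
    for r in robot.tip_of(n,'yellow_cup'): print(n,r['p'],w(f['pose'],r['centre']).round())
    u,v=map(int,proj(f,[600,50,35])); out.append(cv2.resize(f['frame'][v-50:v+50,u-60:u+60],(400,333),interpolation=cv2.INTER_CUBIC))
for s in(fs[:1],fs): print(cupfit(s,[595,50]))
cv2.imwrite('pics/end.png',np.hstack(out))
"
```

```text
top 0.78 [321. 219.   1.]
top 0.74 [375.  67.  -1.]
side 0.59 [322. 212.  -1.]
side 0.59 [379.  64.   2.]
(array([597.88684082,  52.54937744]), np.float64(0.1208791208791209))
(array([597.53866827,  51.9744032 ]), np.float64(1.1199445414398685))
```

View pics/end.png

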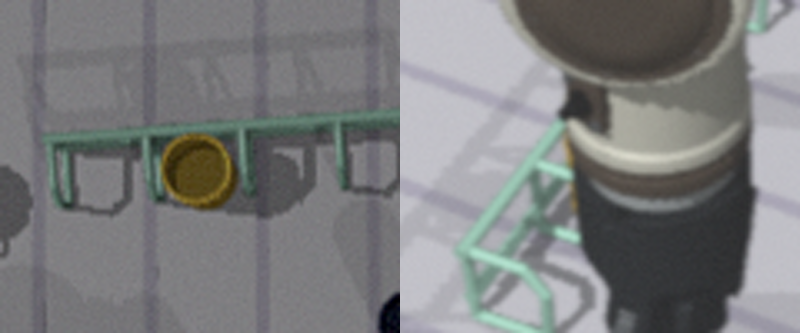

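The top view shows the yellow cup at crop (198,170), against the rail and centred between dividers 2 and 3 from the left, which is the third gap from the sugar pot. Handing in.

```bash
python3 -c "
from plant import robot
print(robot.finish_job())"
```

```text
the job is handed in; nothing more can be done
None
```

I ran the fingertip over gaps 1 to 3 from the sugar pot's end, pushed the yellow cup home against the back of the third gap, moved the arm clear and handed in at about 20 s; the hand-in returned no verdict.

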